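# Make up two job kits in fitted tool inlays

### The arm

A 6-joint arm with a two-finger parallel gripper is mounted at the origin on a cart in front of the work surface, level with it; the furniture and walls round the work are solid. World frame = base frame: x ahead of the robot, y to its left, z up, the work surface at z = 0. Lengths are in m, angles in rad, forces in N, time in s.
With the tool pointing down it reaches from about 0.3 to 0.75 m from the base axis. Payload 8.5 kg.
Tool frame: the origin (TCP) lies midway between the tips of the shut fingers; the grasp point (between the pads) lies 19 mm behind it (r.pinch_z is the distance from the TCP to the grasp point, in m); z points along the fingers, y is the line along which they close (so a half turn about z gives the same grasp; the last joint's range is limited). The gripper opens to 85 mm and grips with 20 to 120 N. Pads are 22 mm wide; open, the fingers measure 114 mm over their backs; the gripper's body (76 mm by 85 mm) begins 54 mm behind the grasp point. The pads swing forward as they close: fully open they stand 13 mm farther back than shut.
Start: joints at [-1.39, 0.381, 1.297, -0, 1.464, -0.215], TCP at [0.212, -0.507, 0.231] pointing down, gripper open.
Joint ranges: [-3.11, 3.11], [-0.89, 2.33], [0.22, 2.48], [-1.42, 4.56], [0.17, 2.85], [-2.88, 2.88]. Speed limits (rad/s): [2.39, 2.39, 3.14, 3.14, 3.14, 3.14].

### API

Orientations are given as a unit quaternion [x, y, z, w].
In Python, from workcell import r gives the robot as it stands.
- The arm moves only by the tool jog_arm, never from a script. Its argument "targets" is text: rows parted by semicolons, each of 4 numbers parted by spaces: the shift along the tool's x, y, z in m, then the turn about the tool's z in rad. In form: x y z turn; .... A call has 1 to 12 rows; each row is the pose to reach, as a shift and turn from the pose commanded when the call began, along the tool's axes at that moment; what a row does not reach only later rows make up. A row lasts 1/12 s, in which the tool goes at most 41.7 mm and 7.16 degrees, less where a joint would pass 70% of its speed; a pose out of reach is approached as far as the arm can. A call with a gripper value outside its range is refused whole. "claw" is the opening, from 0 (shut) to 1 (fully open), set as the call begins (left out, the last holds). The fingers move at their own pace and stop on an object; "squeeze" is the grip in N (left out, the last holds). Time passes only in rows, so rows that repeat a pose let the fingers close. It gives the time, the measured TCP pose, the force, the opening and the grip force at its end, in the units of the state.
- r.sense(): the state, without advancing time (a new reading comes with each control period).
- r.snapshot(name): name is "scene" or "top"; returns a dict with "pixels" (400x640x3 uint8, red, green, blue), "camera_matrix" (3x3 intrinsics, pixels), "dist_coeffs" ([k1, k2, p1, p2, k3] as OpenCV has them; the pictures are not rectified), "extrinsics" (4x4, takes a point from world to camera coordinates). Camera axes: x right, y down, z forward; pixel columns grow to the right and rows downward; lengths in m; the calibration is good to about 2 mm. A picture is of the moment at which its call begins. There is no depth.
- r.close_job(): hands the job in; it is judged then, once.
The state is a dict: "t": time; "joint_positions": joint angles; "qd": joint speeds; "joint_torque": joint torques, N m; "tcp_pos": TCP position; "tcp_rot": TCP orientation; "wrist_force": force on the tool from outside, world axes, zero at the start; "moment": the same for the moment, N m; "opening": opening from 0.0 (shut) to 1.0 (fully open); "grasp_force": force on a finger pad.
Only numpy, scipy, OpenCV 4.12 (cv2) and the standard library are available. Lean on these libraries where they do the work, as an engineer would, in place of code of your own. Each camera call takes 0.05 s, during which the arm holds its last target. There are 200 camera calls.

### The job

Make up the two job kits in their black tool inlays: for putting up shelves, the blue screwdriver, the yellow tape measure and the red-and-grey drill-bit box go into the inlay with green pockets; for paint touch-ups, the red screwdriver and the sanding block go into the inlay with yellow pockets. Put each thing in the pocket cut to its shape, the right way up and fully home on the pocket floor, and let go. Leave the dark timber offcut and the open carton of screws where they are.

Things in the scene. Friction and masses are not known exactly. Their poses are not given: they have to be found in the camera images.
- shelf_tray: Black inlay, GREEN pocket floors 6 mm above its underside; 232 (x) x 162 (y) x 16 mm, fixed; origin mid-underside. Pockets 10 mm deep, 9 mm play. Centre, size in mm: tape (-57, 35) 98x56; bit box (54, 35) 106x80; screwdriver (0, -37): handle bay x -94.5 to 13.5, 50 wide (finger scoop at x -37, 40x74), blade slot to 94.5, 26 wide. Things centred, own y along tray x (screwdriver: +y to tray -x).
- paint_tray: Black inlay, YELLOW pocket floors 6 mm above its underside; 232 (x) x 162 (y) x 16 mm, fixed; origin mid-underside. Pockets 10 mm deep, 9 mm play. Centre, size in mm: sanding block (0, 35) 130x81; screwdriver (0, -37): handle bay x -107 to 1, 50 wide (finger scoop at x -48, 40x74), blade slot to 107, 26 wide. Things centred, own y along tray x (screwdriver: +y to tray -x).
- blue_screwdriver_mid (a point): Screwdriver with a blue handle, lying flat, 32 (x) x 171 (y) x 28 mm, 80 g. This point lies on its axis, mid-length, 14 mm above its underside. Hexagonal handle from y = -4 to +86 mm, 28 high; 6 mm shank on the axis, on to y = -86. Grasp across the handle at its balance point, y = +37 mm; its pocket has a finger scoop there.
- red_screwdriver_mid (a point): Screwdriver with a red handle, lying flat, 32 (x) x 196 (y) x 28 mm, 90 g. This point lies on its axis, mid-length, 14 mm above its underside. Hexagonal handle from y = +8 to +98 mm, 28 high; 6 mm shank on the axis, on to y = -98. Grasp across the handle at its balance point, y = +48 mm; its pocket has a finger scoop there.
- tape_measure: Yellow tape measure with black sides, standing upright on edge, 38 (x) x 80 (y) x 64 mm (z), about 0.26 kg. Origin at the centre of its underside; body 34 to 38 mm thick along x, from y = -28 to +40 mm; the steel end hook sticks out low to y = -40. Grasp the body across x near the top, at y = +6 mm. Either way round in its pocket.
- bit_box: Closed drill-bit box, grey with a red lid (fixed shut), 62 (x) x 88 (y) x 33 mm (z), about 0.16 kg. Origin at the centre of its underside. Grasp across x, fingertips over 10 mm above the underside to clear the pocket's edges. Either way round in its pocket.
- sanding_block: Pale tan sanding block, straight-sided, 63 (x) x 112 (y) x 30 mm (z), 0.12 kg. Origin at the centre of its underside. Grasp across x, fingertips over 10 mm above the underside to clear the pocket's edges. Either way round in its pocket.
- offcut: Bystander: dark brown timber offcut, 66 (x) x 110 (y) x 19 mm (z), loose on the bench among the stock. Origin at the centre of its underside. Not part of any kit.
- screw_carton: Bystander: open cardboard carton of screws, 69 x 100 x 42 mm, loose on the bench to the right. Origin at the centre of its underside. Not part of any kit.

How it is judged:
By the outcome, as a careful person would: the job done as asked, in the order asked, and still so for the second after the job is handed in, with the robot touching nothing.
It also fails if it takes over 120 s, if anything falls off the work surface, if the arm or the gripper's body presses on something with over 40 N, if the wrist force passes 120 N, or if a joint passes its speed limit or range.

## Working session

There is one attempt and no reset: what is moved stays moved. The work goes in short steps, Python scripts to look and compute and a tool call to move; the robot and the scene stay as the last step left them, time stands still between calls to the robot, and variables do not carry over. Pictures are saved under pics/ and viewed, at most 14 in all, crops included, and the job is handed in when it is done.

Besides the shell and the picture viewer there is one more tool, called after "Emit:" in YAML: its name, and indented under it one key for each argument. jog_arm: Moves the arm, as the interface text tells. Its arguments: {"type":"object","properties":{"targets":{"type":"string"},"claw":{"type":"number"},"squeeze":{"type":"number"}},"required":["targets"]}

```bash
mkdir -p pics; python3 - <<'E'
from workcell import r
import cv2,numpy as np
for n in("top","scene"):
    s=r.snapshot(n); cv2.imwrite(f"pics/{n}0.png",s["pixels"][:,:,::-1]); np.savez(f"{n}0.npz",**s)
    E=np.array(s["extrinsics"]);print(n,-E[:3,:3].T@E[:3,3],np.round(E[:3,:3],2).tolist(),s["dist_coeffs"])
print(r.sense(),r.pinch_z)
E
```

```text
top [ 0.40374095 -0.08936298  1.68507236] [[0.0, -1.0, 0.0], [-1.0, -0.0, -0.06], [0.06, -0.0, -1.0]] [-0.03003751  0.          0.          0.          0.        ]
scene [-0.48191784 -0.82395662  1.13832993] [[0.57, -0.82, -0.01], [-0.55, -0.37, -0.75], [0.61, 0.43, -0.67]] [-0.05440495  0.          0.          0.          0.        ]
{'t': 0.1, 'joint_positions': array([-1.39031325e+00,  3.81155198e-01,  1.29814561e+00,  2.97755445e-05,
        1.46362442e+00, -2.15307032e-01]), 'qd': array([ 0.00094427, -0.00053214, -0.00235568, -0.00044047, -0.0017471 ,
       -0.00030985]), 'joint_torque': array([ 2.07314763e-03, -4.49222946e+01, -2.31658745e+01, -2.97663155e-04,
        3.65894412e-03, -9.01249933e-06]), 'tcp_pos': array([ 0.21199974, -0.50722104,  0.23077253]), 'tcp_rot': array([ 9.80482692e-01,  1.96604288e-01,  2.63998505e-05, -6.65929101e-04]), 'wrist_force': array([ 0.90688208, -0.09994448, -0.13758073]), 'moment': array([-0.06713456, -0.02234346,  0.01215935]), 'grasp_force': 0.0, 'opening': 1.0013463804163472} 0.0187
```

View pics/top0.png

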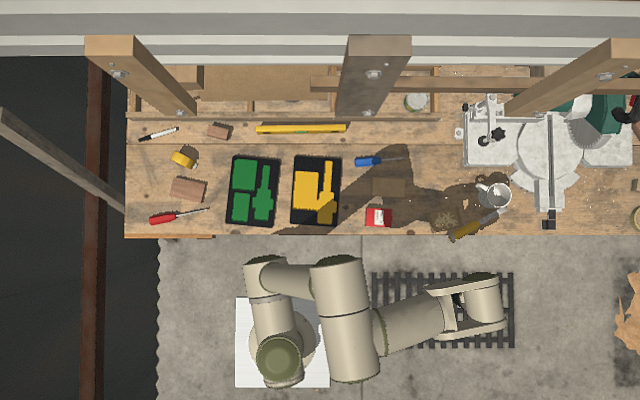

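View pics/scene0.png

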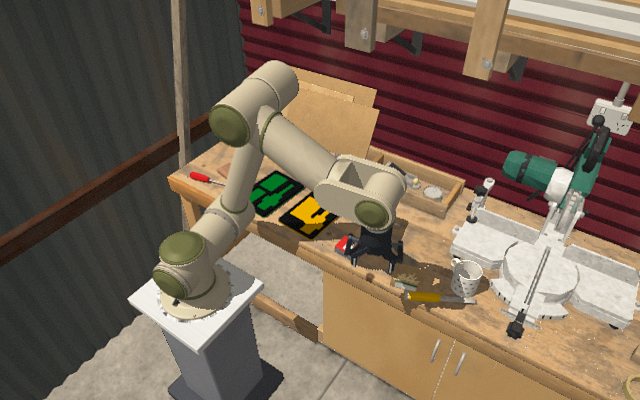

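```bash
python3 - <<'E'
import cv2
a=cv2.imread("pics/top0.png")
cv2.imwrite("pics/c1.png",cv2.resize(a[115:240,125:285],None,fx=4.8,fy=4.8,interpolation=cv2.INTER_CUBIC))
cv2.imwrite("pics/c2.png",cv2.resize(a[115:240,280:480],None,fx=4,fy=4,interpolation=cv2.INTER_CUBIC))
E
```

```text
(no output)
```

View pics/c1.png

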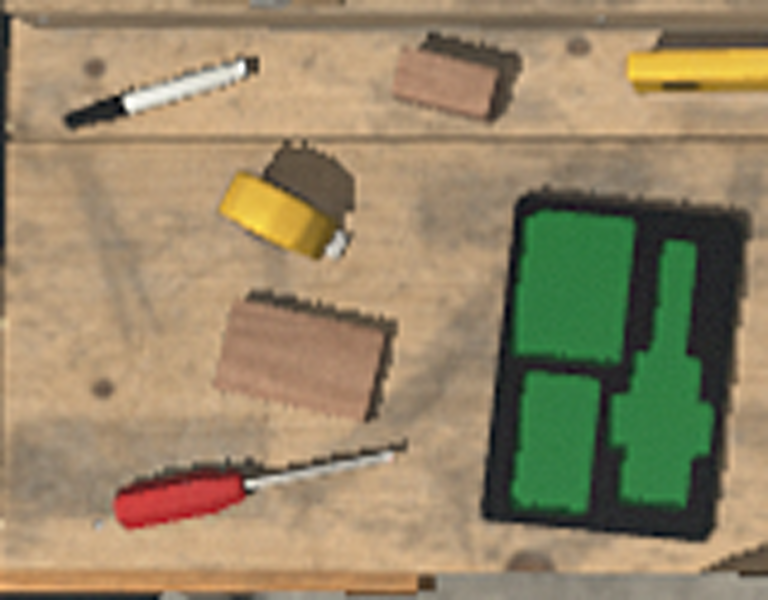

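View pics/c2.png

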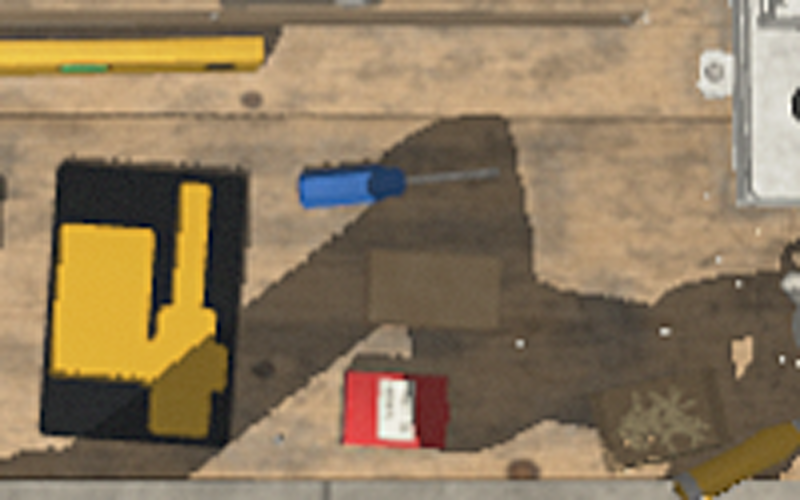

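```bash
cat >h.py <<'E'
import numpy as np,cv2
from scipy.optimize import minimize
def proj(P,s):
    E=s["extrinsics"];return cv2.projectPoints(np.float64(P),cv2.Rodrigues(E[:3,:3])[0],E[:3,3],s["camera_matrix"],s["dist_coeffs"])[0][:,0]
def unproj(uv,z,s):
    E=s["extrinsics"];n=cv2.undistortPoints(np.float64([[uv]]),s["camera_matrix"],s["dist_coeffs"])[0,0]
    R=E[:3,:3];c=-R.T@E[:3,3];d=R.T@np.array([n[0],n[1],1]);return c+d*(z-c[2])/d[2]
def box(x0,x1,y0,y1,z0,z1): return np.array([[x,y,z]for x in(x0,x1)for y in(y0,y1)for z in(z0,z1)])/1e3
def world(M,p):
    c,s_=np.cos(p[2]),np.sin(p[2]);W=M.copy();W[:,0]=p[0]+c*M[:,0]-s_*M[:,1];W[:,1]=p[1]+s_*M[:,0]+c*M[:,1];return W
def fit(mask,M,p0,s,K=8):
    ys,xs=np.nonzero(mask);x0,y0=xs.min()-8,ys.min()-8;h,w=ys.max()+9-y0,xs.max()+9-x0
    m=mask[y0:y0+h,x0:x0+w].astype(np.float32)
    def cost(p):
        hull=cv2.convexHull(np.float32(proj(world(M,p),s)))[:,0]
        q=np.round(((hull-[x0,y0]+.5)*K-.5)*16).astype(np.int32)
        a=np.zeros((h*K,w*K),np.uint8);cv2.fillConvexPoly(a,q,255,shift=4)
        a=cv2.resize(a,(w,h),interpolation=cv2.INTER_AREA)/255.
        return np.abs(a-m).sum()
    p0=np.array(p0,float);best=None
    for k in range(3):
        q=minimize(cost,p0,method="Nelder-Mead",options=dict(initial_simplex=p0+np.vstack([np.zeros(3),np.diag([.006,.006,.08])*(1-2*(k%2))]),xatol=1e-5,fatol=.01))
        p0=q.x
    return q.x,q.fun,m.sum()
def comp(m,uv):
    n,l,st,c=cv2.connectedComponentsWithStats(m.astype(np.uint8),connectivity=8)
    ys,xs=np.nonzero(l);i=np.argmin((xs-uv[0])**2+(ys-uv[1])**2);return l==l[ys[i],xs[i]]
E
python3 - <<'E'
from h import *
s=dict(np.load("top0.npz"));I=s["pixels"].astype(int);R,G,B=I[...,0],I[...,1],I[...,2]
for n,p in dict(leftblk=(188,188),small=(219,131),shblk=(388,187),shbench=(360,195),shbench2=(408,175),litbench=(165,190),bluelit=(365,161),carton=(437,215)).items():
    a=I[p[1]-2:p[1]+3,p[0]-2:p[0]+3].reshape(-1,3);print(n,a.mean(0).round())
black=(I.max(2)<50); green=(G>R+25)&(G>B+20); yel=(R>B+70)&(G>B+40)&(R<1.6*G)
red=(R>1.9*G)&(R>60); blue=(B>R+15)
for n,u in dict(tapepix=(185,158),redpix=(165,217),box=(378,216),blue=(365,161),green=(240,175),yellow=(305,190)).items():
    m={'t':yel,'r':red,'b':red,'g':green,'y':yel}[n[0]]
    if n=='blue':m=blue
    c=comp(m,u);ys,xs=np.nonzero(c);print(n,c.sum(),xs.min(),xs.max(),ys.min(),ys.max(),unproj((xs.mean(),ys.mean()),.01,s).round(3))
tray=box(-116,116,-81,81,0,16)
for u,f,uu in(((254,190),green,(240,175)),((316,190),yel,(305,190))):
    m=np.zeros(black.shape,bool);b=(slice(145,240),slice(u[0]-35,u[0]+35));m[b]=(black|green|((f&(I[...,2]<90)&((R>100)|(B<25)))))[b]
    m=cv2.morphologyEx(m.astype(np.uint8),cv2.MORPH_CLOSE,np.ones((3,3)))
    m=comp(m,u)
    c=unproj(u,.016,s);p=fit(m,tray,[c[0],c[1],-.08],s);print("tray",p)
E
```

```text
leftblk [167. 131. 106.]
small [173. 136. 110.]
shblk [109.  93.  72.]
shbench [93. 81. 66.]
shbench2 [86. 76. 63.]
litbench [188. 159. 124.]
bluelit [ 65. 111. 177.]
carton [103.  89.  68.]
tapepix 236 170 193 151 168 [0.616 0.345 0.01 ]
redpix 230 149 175 213 224 [0.415 0.408 0.01 ]
box 308 366 391 208 226 [ 0.422 -0.322  0.01 ]
blue 230 355 381 156 166 [ 0.611 -0.285  0.01 ]
green 713 232 257 159 190 [0.565 0.132 0.01 ]
yellow 1653 293 336 161 223 [ 0.502 -0.108  0.01 ]
tray (array([ 0.50802938,  0.10331908, -0.09978211]), np.float64(124.72549019607843), np.float32(3213.0))
tray (array([ 0.50928438, -0.10984707, -0.06694821]), np.float64(114.50588235294117), np.float32(3199.0))
```

```bash
cat >>h.py <<'E'
def rect(cx,cy,w,h):return [(cx-w/2,cy-h/2),(cx+w/2,cy-h/2),(cx+w/2,cy+h/2),(cx-w/2,cy+h/2)]
POCK=dict(shelf=[rect(-57,35,98,56),rect(54,35,106,80),rect(-40.5,-37,108,50),rect(54,-37,81,26),rect(-37,-37,40,74)],
 paint=[rect(0,35,130,81),rect(-53,-37,108,50),rect(54,-37,106,26),rect(-48,-37,40,74)])
def fitpock(mask,pk,p0,s,K=4):
    ys,xs=np.nonzero(mask);x0,y0=xs.min()-8,ys.min()-8;h,w=ys.max()+9-y0,xs.max()+9-x0
    m=mask[y0:y0+h,x0:x0+w].astype(np.float32)
    def draw(z,p):
        a=np.zeros((h*K,w*K),np.uint8)
        for q in pk:
            P=proj(world(np.c_[np.array(q)/1e3,np.full(4,z)],p),s)
            cv2.fillConvexPoly(a,np.round(((P-[x0,y0]+.5)*K-.5)*16).astype(np.int32),255,shift=4)
        return a
    def cost(p):return np.abs(cv2.resize(draw(.006,p)&draw(.016,p),(w,h),interpolation=cv2.INTER_AREA)/255.-m).sum()
    p0=np.array(p0,float)
    for k in range(3):
        q=minimize(cost,p0,method="Nelder-Mead",options=dict(initial_simplex=p0+np.vstack([np.zeros(3),np.diag([.006,.006,.05])*(1-2*(k%2))]),xatol=1e-5,fatol=.01));p0=q.x
    return q.x,q.fun,m.sum()
E
python3 - <<'E'
from h import *
s=dict(np.load("top0.npz"));I=s["pixels"].astype(int);R,G,B=I[...,0],I[...,1],I[...,2]
green=(G>R+25)&(G>B+20); yel=(R>B+55)&(G>B+30)&(R<1.6*G)
w=np.zeros(green.shape,bool);w[145:235,225:285]=1;print("shelf",fitpock(green&w,POCK["shelf"],[.508,.103,-.09],s))
w[:]=0;w[153:235,285:345]=1;print("paint",fitpock(yel&w,POCK["paint"],[.509,-.11,-.08],s))
red=(R>1.9*G)&(R>60);blue=(B>R+12)
hexa=lambda a,b:np.vstack([box(-8,8,a,b,-14,14),box(-16,16,a,b,-1,1)])+[0,0,.014]
m=comp(red,(165,217));print("red",fit(m,hexa(8,98),[.405,.36,.2],s))
m=comp(blue,(365,161));print("blue",fit(m,hexa(-4,86),[.61,-.32,.1],s))
for nm,uv in dict(tipred=(125+400/4.8,115+447/4.8),tipblue=(280+498/4,115+173/4)).items():print(nm,unproj(uv,.014,s).round(4))
yy=(R>B+70)&(G>B+40)&(R<1.6*G)
m=comp(yy,(185,158));print("tape",fit(m,box(-17,17,-28,40,0,64),[.60,.335,1.2],s))
m=comp(red|((R>200)&(B>200)),(378,216));m=cv2.morphologyEx(m.astype(np.uint8),cv2.MORPH_CLOSE,np.ones((5,5)));print("box",m.sum(),fit(m,box(-31,31,-44,44,0,33),[.42,-.32,0.],s))
print(unproj((125+305/4.8,115+357/4.8),.019,s),unproj((280+434/4,115+288/4),.03,s))
E
```

```text
shelf (array([ 0.50860661,  0.10267911, -0.09770428]), np.float64(104.13725490196077), np.float32(1903.0))
paint (array([ 0.50993268, -0.11038284, -0.07581006]), np.float64(558.3294117647058), np.float32(2174.0))
red (array([0.42625891, 0.35369505, 0.1989005 ]), np.float64(47.35294117647059), np.float32(230.0))
blue (array([ 0.61551381, -0.32842193,  0.10528722]), np.float64(36.56470588235294), np.float32(232.0))
tipred [0.45   0.2505 0.014 ]
tipblue [ 0.6208 -0.4125  0.014 ]
tape (array([0.62302736, 0.34096243, 1.17385852]), np.float64(222.23137254901962), np.float32(236.0))
box 466 (array([ 0.42104685, -0.32061207, -0.0579712 ]), np.float64(53.61176470588236), np.float32(466.0))
[0.51281658 0.31720677 0.019     ] [ 0.5216537  -0.35472415  0.03      ]
```

```bash
cat >g.py <<'E'
import sys
from h import *
from workcell import r
from scipy.spatial.transform import Rotation as Ro
def go(x,y,z,th):
    s=r.sense();M=Ro.from_quat(s["tcp_rot"]).as_matrix();d=M.T@(np.array([x,y,z])-s["tcp_pos"])
    t0=np.arctan2(M[1,0],M[0,0]);tu=-((th-t0+np.pi)%(2*np.pi)-np.pi)
    print("shift",d.round(4),"turn",round(tu,4),"rows",round(max(np.linalg.norm(d)/.0417,abs(tu)/.125),1),"q6",round(s["joint_positions"][5],2),"t",s["t"])
if __name__=="__main__":go(*map(float,sys.argv[1:]))
E
python3 g.py .6116 -.2916 .12 1.676
python3 - <<'E'
from h import *
s=dict(np.load("top0.npz"));I=s["pixels"].astype(int);R,G,B=I[...,0],I[...,1],I[...,2]
yy=(R>B+70)&(G>B+40)&(R<1.6*G)
m=comp(yy,(185,158))
for z in(64,):print("tape",fit(m,box(-17,17,-28,40,20,z),[.60,.335,-.45],s))
E
```

```text
shift [ 0.4518 -0.0447  0.111 ] turn -1.2802 rows 11.2 q6 -0.22 t 0.1
tape (array([ 0.60849694,  0.32931914, -0.48218303]), np.float64(27.537254901960786), np.float32(236.0))
```

Emit:
jog_arm:
  targets: "0.04 -0.004 0.005 -0.12; 0.452 -0.045 0.111 -1.28; 0.452 -0.045 0.111 -1.28; 0.452 -0.045 0.111 -1.28; 0.452 -0.045 0.111 -1.28; 0.452 -0.045 0.111 -1.28; 0.452 -0.045 0.111 -1.28; 0.452 -0.045 0.111 -1.28; 0.452 -0.045 0.111 -1.28; 0.452 -0.045 0.111 -1.28; 0.452 -0.045 0.111 -1.28; 0.452 -0.045 0.111 -1.28"
  claw: 0.75

```text
t: 1.1
tcp_pos: [0.6151, -0.2875, 0.1175]
tcp_rot: [0.667, 0.745, 0.0, -0.002]
wrist_force: [-0.7, -0.0, 0.2]
opening: 0.748
grasp_force: 0.0
```

```bash
python3 g.py .6116 -.2916 .003 1.676
```

```text
shift [-0.004  -0.0037  0.1145] turn 0.0061 rows 2.7 q6 -0.72 t 1.1
```

Emit:
jog_arm:
  targets: "0 0 0.03 0; 0 0 0.06 0; 0 0 0.06 0; 0 0 0.06 0"

```text
t: 1.43
tcp_pos: [0.611, -0.2915, 0.0594]
tcp_rot: [0.669, 0.743, -0.0, -0.002]
wrist_force: [0.3, -0.1, 0.3]
opening: 0.752
grasp_force: 0.0
```

```bash
python3 g.py .6116 -.2916 .003 1.676
```

```text
shift [-0.0003  0.0007  0.0564] turn -0.0007 rows 1.4 q6 -0.72 t 1.4333
```

Settled accurately. Descend and grip.

Emit:
jog_arm:
  targets: "0 0 0.03 0; 0 0 0.056 0; 0 0 0.056 0; 0 0 0.056 0"

```text
t: 1.77
tcp_pos: [0.6119, -0.2922, 0.0057]
tcp_rot: [0.669, 0.743, 0.0, 0.0]
wrist_force: [0.6, 1.2, 0.7]
opening: 0.748
grasp_force: 0.0
```

Emit:
jog_arm:
  targets: "0 0 0 0; 0 0 0 0; 0 0 0 0; 0 0 0 0; 0 0 0 0; 0 0 0 0; 0 0 0 0; 0 0 0 0"
  claw: 0
  squeeze: 40

```text
t: 2.43
tcp_pos: [0.6125, -0.2924, 0.007]
tcp_rot: [0.669, 0.743, 0.0, 0.002]
wrist_force: [-2.4, 1.3, 7.0]
opening: 0.347
grasp_force: 39.0
```

Emit:
jog_arm:
  targets: "0 0 -0.03 0; 0 0 -0.06 0; 0 0 -0.09 0; 0 0 -0.11 0; 0 0 -0.11 0; 0 0 -0.11 0"

```text
t: 2.93
tcp_pos: [0.6121, -0.2919, 0.1161]
tcp_rot: [0.669, 0.743, 0.0, 0.002]
wrist_force: [-1.4, -0.3, -1.2]
opening: 0.344
grasp_force: 40.1
```

```bash
python3 - <<'E'
from workcell import r
import cv2,numpy as np
from g import go
s=r.snapshot("top");np.savez("top1.npz",**s);a=s["pixels"][:,:,::-1]
cv2.imwrite("pics/d1.png",cv2.resize(a[115:240,250:480],None,fx=3.4,fy=3.4,interpolation=cv2.INTER_CUBIC))
# shelf screwdriver pocket
t=(.5086,.1027,-.098);c,n=np.cos(t[2]),np.sin(t[2]);lx,ly=-.037,-.037
X,Y=t[0]+c*lx-n*ly,t[1]+n*lx+c*ly
print(X,Y);go(X,Y,.11,t[2]+np.pi)
E
```

```text
0.46815733307797147 0.06949773061620855
shift [ 0.374  -0.1047  0.0044] turn -1.3678 rows 10.9 q6 -0.72 t 2.9833
```

View pics/d1.png

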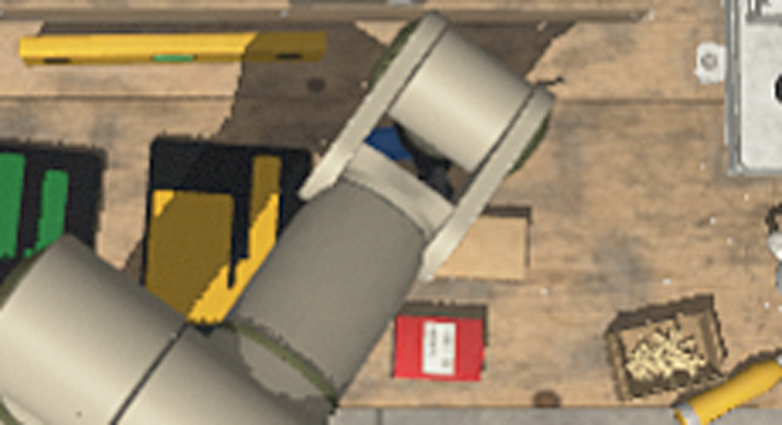

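Emit:
jog_arm:
  targets: "0.03 -0.01 0 -0.12; 0.374 -0.104 0 -1.368; 0.374 -0.104 0 -1.368; 0.374 -0.104 0 -1.368; 0.374 -0.104 0 -1.368; 0.374 -0.104 0 -1.368; 0.374 -0.104 0 -1.368; 0.374 -0.104 0 -1.368; 0.374 -0.104 0 -1.368; 0.374 -0.104 0 -1.368; 0.374 -0.104 0 -1.368; 0.374 -0.104 0 -1.368"

```text
t: 3.98
tcp_pos: [0.468, 0.0706, 0.1135]
tcp_rot: [0.045, 0.999, 0.0, -0.001]
wrist_force: [-0.5, -0.7, 0.5]
opening: 0.345
grasp_force: 40.1
```

Emit:
jog_arm:
  targets: "0.374 0 0 0; 0 0 0 0; 0 0 0 0; 0 0 0 0"

```text
t: 4.32
tcp_pos: [0.4699, 0.0686, 0.1138]
tcp_rot: [0.051, 0.999, -0.0, 0.0]
wrist_force: [0.5, -0.2, -0.3]
opening: 0.348
grasp_force: 40.1
```

```bash
python3 - <<'E'
from workcell import r
import cv2,numpy as np
from g import go
a=r.snapshot("top")["pixels"][:,:,::-1];b=r.snapshot("scene")["pixels"][:,:,::-1]
cv2.imwrite("pics/d2.png",np.hstack([cv2.resize(a[140:240,215:335],(400,333)),cv2.resize(b[140:240,215:335],(400,333))]))
go(.4682,.0695,.012,-.098+np.pi)
E
```

```text
shift [0.0039 0.0006 0.1032] turn -0.0027 rows 2.5 q6 -1.57 t 4.4167
```

View pics/d2.png

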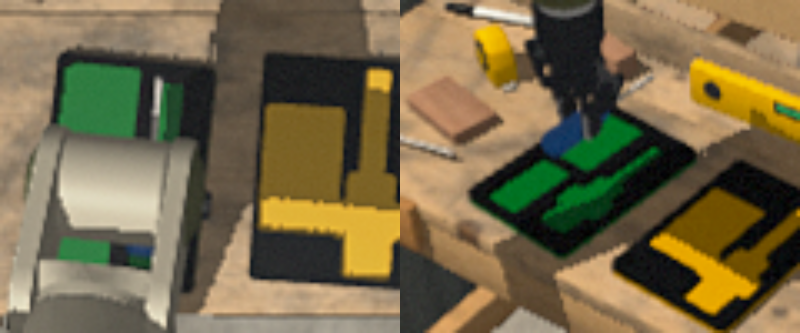

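Emit:
jog_arm:
  targets: "0 0 0.04 0; 0 0 0.04 0; 0 0 0.04 0; 0 0 0.04 0; 0 0 0.04 0"

```text
t: 4.83
tcp_pos: [0.4703, 0.0692, 0.0759]
tcp_rot: [0.049, 0.999, -0.0, 0.002]
wrist_force: [-0.9, -0.3, 0.4]
opening: 0.347
grasp_force: 40.2
```

Emit:
jog_arm:
  targets: "0 0 0 0"

```text
t: 4.92
tcp_pos: [0.47, 0.0693, 0.0757]
tcp_rot: [0.049, 0.999, -0.0, 0.001]
wrist_force: [0.3, 0.6, -1.3]
opening: 0.344
grasp_force: 40.2
```

Emit:
jog_arm:
  targets: "0 0 0 0"

```text
t: 5.0
tcp_pos: [0.4696, 0.0694, 0.0753]
tcp_rot: [0.049, 0.999, -0.0, 0.001]
wrist_force: [0.3, -0.8, -0.9]
opening: 0.345
grasp_force: 40.2
```

```bash
python3 g.py .4682 .0695 .012 3.044
```

```text
shift [ 0.0016 -0.      0.0633] turn -0.0002 rows 1.5 q6 -1.58 t 5.0
```

Emit:
jog_arm:
  targets: "0.001 0 0.02 0; 0.001 0 0.04 0; 0.001 0 0.05 0; 0.001 0 0.056 0; 0.001 0 0.062 0; 0.001 0 0.062 0; 0.001 0 0.062 0; 0.001 0 0.062 0"

```text
t: 5.67
tcp_pos: [0.4686, 0.0694, 0.0128]
tcp_rot: [0.049, 0.999, -0.0, 0.001]
wrist_force: [0.2, -0.2, 0.7]
opening: 0.344
grasp_force: 40.5
```

Emit:
jog_arm:
  targets: "0 0 0.001 0; 0 0 0.002 0; 0 0 0.003 0; 0 0 0.003 0; 0 0 0.003 0"

```text
t: 6.08
tcp_pos: [0.4687, 0.0695, 0.0124]
tcp_rot: [0.049, 0.999, -0.0, 0.002]
wrist_force: [-9.4, -0.6, 39.0]
opening: 0.344
grasp_force: 43.5
```

Emit:
jog_arm:
  targets: "0 0 -0.001 0; 0 0 -0.001 0; 0 0 -0.001 0; 0 0 -0.001 0"
  claw: 0.45

```text
t: 6.42
tcp_pos: [0.4681, 0.0695, 0.0102]
tcp_rot: [0.049, 0.999, 0.0, -0.0]
wrist_force: [-0.6, 0.4, 0.4]
opening: 0.453
grasp_force: 0.0
```

Emit:
jog_arm:
  targets: "0 0 -0.03 0; 0 0 -0.06 0; 0 0 -0.1 0; 0 0 -0.13 0; 0 0 -0.13 0; 0 0 -0.13 0"

```text
t: 6.92
tcp_pos: [0.4686, 0.0694, 0.1412]
tcp_rot: [0.049, 0.999, -0.0, 0.001]
wrist_force: [-0.1, 0.7, -1.6]
opening: 0.452
grasp_force: 0.0
```

```bash
python3 - <<'E'
from g import *
p=(.6085,.3293,-.482)
X,Y=p[0]-np.sin(p[2])*.006,p[1]+np.cos(p[2])*.006
print(X,Y);go(X,Y,.15,p[2]+np.pi/2+np.pi);go(X,Y,.15,p[2]+np.pi/2)
E
```

```text
0.611281313443878 0.33461641754632787
shift [-0.1161  0.2779 -0.0084] turn -1.1866 rows 9.5 q6 -1.58 t 6.9167
shift [-0.1161  0.2779 -0.0084] turn 1.955 rows 15.6 q6 -1.58 t 6.9167
```

Emit:
jog_arm:
  targets: "-0.01 0.03 -0.004 -0.12; -0.116 0.278 -0.008 -1.187; -0.116 0.278 -0.008 -1.187; -0.116 0.278 -0.008 -1.187; -0.116 0.278 -0.008 -1.187; -0.116 0.278 -0.008 -1.187; -0.116 0.278 -0.008 -1.187; -0.116 0.278 -0.008 -1.187; -0.116 0.278 -0.008 -1.187; -0.116 0.278 -0.008 -1.187; -0.116 0.278 -0.008 -1.187; -0.116 0.278 -0.008 -1.187"
  claw: 0.9

```text
t: 7.92
tcp_pos: [0.6103, 0.3346, 0.1464]
tcp_rot: [-0.517, 0.856, 0.0, -0.001]
wrist_force: [-0.3, -0.6, 1.0]
opening: 0.9
grasp_force: 0.0
```

Emit:
jog_arm:
  targets: "0 0 0 0; 0 0 0 0; 0 0 0 0"

```text
t: 8.17
tcp_pos: [0.6107, 0.3346, 0.1482]
tcp_rot: [-0.518, 0.856, 0.0, -0.0]
wrist_force: [-0.8, 0.4, -0.0]
opening: 0.899
grasp_force: 0.0
```

```bash
python3 g.py .6113 .3346 .03 4.23; python3 - <<'E'
from workcell import r
import cv2,numpy as np
a=r.snapshot("top")["pixels"][:,:,::-1];b=r.snapshot("scene")["pixels"][:,:,::-1]
cv2.imwrite("pics/d3.png",np.hstack([cv2.resize(a[125:240,155:293],(400,333)),cv2.resize(b[110:240,190:346],(400,333))]))
E
```

```text
shift [-0.0003 -0.0005  0.1182] turn -0.0005 rows 2.8 q6 -2.33 t 8.1667
```

View pics/d3.png

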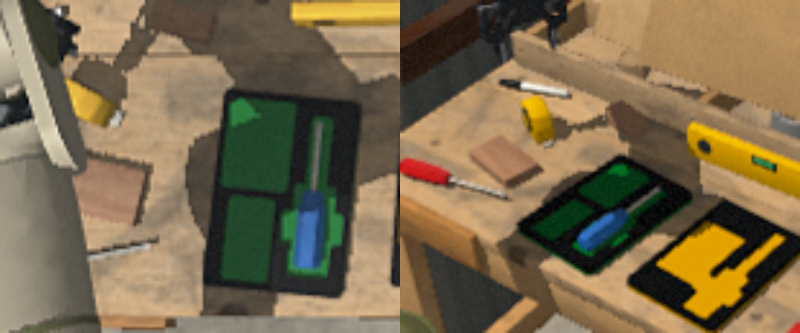

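Emit:
jog_arm:
  targets: "0 0 0.035 0; 0 0 0.07 0; 0 0 0.1 0; 0 0 0.118 0; 0 0 0.118 0; 0 0 0.118 0"

```text
t: 8.77
tcp_pos: [0.6107, 0.3347, 0.0302]
tcp_rot: [-0.518, 0.855, 0.0, -0.0]
wrist_force: [0.6, 0.6, 0.4]
opening: 0.9
grasp_force: 0.0
```

Emit:
jog_arm:
  targets: "0 0 0 0; 0 0 0 0; 0 0 0 0; 0 0 0 0; 0 0 0 0; 0 0 0 0; 0 0 0 0; 0 0 0 0"
  claw: 0

```text
t: 9.43
tcp_pos: [0.6112, 0.3351, 0.0319]
tcp_rot: [-0.518, 0.855, -0.0, 0.001]
wrist_force: [-1.8, 0.1, 6.5]
opening: 0.392
grasp_force: 41.1
```

Emit:
jog_arm:
  targets: "0 0 -0.03 0; 0 0 -0.06 0; 0 0 -0.09 0; 0 0 -0.12 0; 0 0 -0.12 0; 0 0 -0.12 0; 0 0 -0.12 0"

```text
t: 10.02
tcp_pos: [0.6101, 0.3346, 0.1489]
tcp_rot: [-0.518, 0.855, 0.0, -0.001]
wrist_force: [-0.2, -0.2, -3.8]
opening: 0.391
grasp_force: 41.1
```

```bash
python3 - <<'E'
from g import *
t=(.5086,.1027,-.098);c,n=np.cos(t[2]),np.sin(t[2])
# grasp point at own y=+6; place th=tray+pi: turn keeps own y -> direction tray +/-x
th=t[2]+np.pi; yawobj=-.482+(th-(-.482+np.pi/2+np.pi)); 
sg=1 if np.dot([-np.sin(yawobj),np.cos(yawobj)],[c,n])>0 else -1
lx,ly=-.057+sg*.006,.035
X,Y=t[0]+c*lx-n*ly,t[1]+n*lx+c*ly
print(sg,X,Y);go(X,Y,.15,th)
E
```

```text
1 0.46126921840866864 0.14252206817775398
shift [ 0.2391  0.0429 -0.0006] turn 1.1872 rows 9.5 q6 -2.33 t 10.0167
```

Emit:
jog_arm:
  targets: "0.02 0.004 0 0.12; 0.05 0.01 0 0.25; 0.239 0.043 0 1.187; 0.239 0.043 0 1.187; 0.239 0.043 0 1.187; 0.239 0.043 0 1.187; 0.239 0.043 0 1.187; 0.239 0.043 0 1.187; 0.239 0.043 0 1.187; 0.239 0.043 0 1.187; 0.239 0.043 0 1.187; 0.239 0.043 0 1.187"

```text
t: 11.02
tcp_pos: [0.4613, 0.1429, 0.1492]
tcp_rot: [0.048, 0.999, -0.0, -0.001]
wrist_force: [0.2, 0.2, -2.8]
opening: 0.387
grasp_force: 41.1
```

Emit:
jog_arm:
  targets: "0 0 0.03 0; 0 0 0.06 0; 0 0 0.06 0; 0 0 0.06 0; 0 0 0.06 0"

```text
t: 11.43
tcp_pos: [0.4625, 0.143, 0.0913]
tcp_rot: [0.048, 0.999, 0.0, 0.001]
wrist_force: [-0.5, 0.7, -2.4]
opening: 0.394
grasp_force: 41.3
```

```bash
python3 g.py .4613 .1425 .037 3.044; python3 - <<'E'
from workcell import r
import cv2,numpy as np
a=r.snapshot("top")["pixels"][:,:,::-1];b=r.snapshot("scene")["pixels"][:,:,::-1]
cv2.imwrite("pics/d4.png",np.hstack([cv2.resize(a[125:240,155:293],(400,333)),cv2.resize(b[110:240,190:346],(400,333))]))
E
```

```text
shift [ 0.0012 -0.0007  0.0543] turn 0.001 rows 1.3 q6 -1.42 t 11.4333
```

View pics/d4.png

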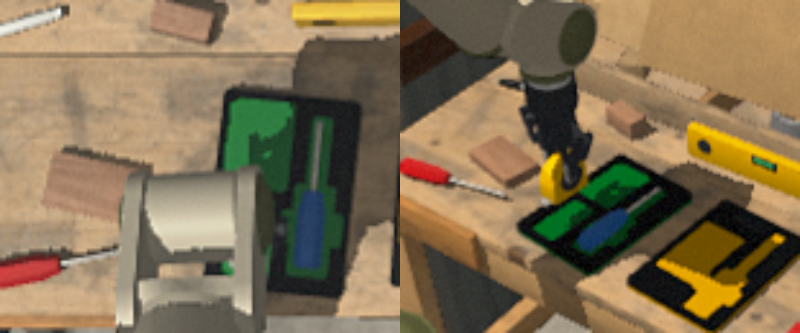

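Emit:
jog_arm:
  targets: "0.001 0 0.02 0; 0.001 0 0.04 0; 0.001 0 0.046 0; 0.001 0 0.05 0; 0.001 0 0.053 0; 0.001 0 0.055 0; 0.001 0 0.055 0; 0.001 0 0.055 0"

```text
t: 12.2
tcp_pos: [0.4616, 0.1431, 0.0378]
tcp_rot: [0.049, 0.999, 0.0, 0.001]
wrist_force: [-6.0, -1.0, 17.1]
opening: 0.391
grasp_force: 43.7
```

Emit:
jog_arm:
  targets: "0 0 0 0; 0 0 0 0; 0 0 0 0; 0 0 0 0"
  claw: 0.58

```text
t: 12.53
tcp_pos: [0.4613, 0.143, 0.0357]
tcp_rot: [0.049, 0.999, 0.0, 0.0]
wrist_force: [0.5, 0.3, -0.7]
opening: 0.582
grasp_force: 0.0
```

Emit:
jog_arm:
  targets: "0 0 -0.03 0; 0 0 -0.06 0; 0 0 -0.1 0; 0 0 -0.13 0; 0 0 -0.13 0; 0 0 -0.13 0"

```text
t: 13.03
tcp_pos: [0.4615, 0.1431, 0.1666]
tcp_rot: [0.049, 0.999, 0.0, 0.002]
wrist_force: [-0.7, 0.9, -0.6]
opening: 0.582
grasp_force: 0.0
```

```bash
python3 - <<'E'
from g import *
s=dict(np.load("top1.npz"));I=s["pixels"].astype(int);R,G,B=I[...,0],I[...,1],I[...,2]
m=comp((R>1.9*G)&(R>60)|((R>150)&(B>150)&(abs(R-B)<40)),(371,216)).astype(np.uint8);m=cv2.morphologyEx(m,cv2.MORPH_CLOSE,np.ones((5,5)))
p=fit(m,box(-31,31,-44,44,0,33),[.42,-.32,-.03],s);print(p)
p=fit(m,box(-31,31,-44,44,25,33),[.42,-.32,-.03],s);print(p)
p=p[0];go(p[0],p[1],.16,p[2]+np.pi/2)
E
```

```text
(array([ 0.42118886, -0.32257954, -0.0459    ]), np.float64(47.847058823529416), np.float32(473.0))
(array([ 0.42132653, -0.32133141, -0.03179997]), np.float64(33.15686274509804), np.float32(473.0))
shift [-0.0053 -0.4661  0.0064] turn 1.5049 rows 12.0 q6 -1.42 t 13.0333
```

Emit:
jog_arm:
  targets: "0 -0.03 0 0.12; -0.005 -0.466 0.006 1.51; -0.005 -0.466 0.006 1.51; -0.005 -0.466 0.006 1.51; -0.005 -0.466 0.006 1.51; -0.005 -0.466 0.006 1.51; -0.005 -0.466 0.006 1.51; -0.005 -0.466 0.006 1.51; -0.005 -0.466 0.006 1.51; -0.005 -0.466 0.006 1.51; -0.005 -0.466 0.006 1.51; -0.005 -0.466 0.006 1.51"
  claw: 1

```text
t: 14.03
tcp_pos: [0.4191, -0.3253, 0.1574]
tcp_rot: [0.718, 0.696, -0.0, -0.001]
wrist_force: [0.2, 0.4, -0.6]
opening: 0.996
grasp_force: 0.0
```

Emit:
jog_arm:
  targets: "0 0 0 0; 0 0 0 0; 0 0 0 0; 0 0 0 0"

```text
t: 14.37
tcp_pos: [0.4204, -0.3199, 0.1588]
tcp_rot: [0.714, 0.7, 0.0, -0.001]
wrist_force: [-0.4, -0.1, -0.5]
opening: 0.999
grasp_force: 0.0
```

```bash
python3 g.py .421 -.322 .009 1.531
```

```text
shift [-0.0023  0.0007  0.1498] turn 0.0204 rows 3.6 q6 -0.86 t 14.3667
```

Emit:
jog_arm:
  targets: "-0.002 0.001 0.03 0.02; -0.002 0.001 0.06 0.02; -0.002 0.001 0.09 0.02; -0.002 0.001 0.12 0.02; -0.002 0.001 0.14 0.02; -0.002 0.001 0.15 0.02; -0.002 0.001 0.15 0.02; -0.002 0.001 0.15 0.02"

```text
t: 15.03
tcp_pos: [0.4218, -0.323, 0.0099]
tcp_rot: [0.721, 0.693, -0.0, 0.0]
wrist_force: [1.0, -0.5, -0.2]
opening: 0.999
grasp_force: 0.0
```

Emit:
jog_arm:
  targets: "0 0 0 0; 0 0 0 0; 0 0 0 0; 0 0 0 0; 0 0 0 0; 0 0 0 0"
  claw: 0

```text
t: 15.53
tcp_pos: [0.4217, -0.3236, 0.0109]
tcp_rot: [0.722, 0.692, -0.0, 0.001]
wrist_force: [-1.4, 0.5, 6.3]
opening: 0.709
grasp_force: 43.4
```

Emit:
jog_arm:
  targets: "0 0 -0.03 0; 0 0 -0.06 0; 0 0 -0.09 0; 0 0 -0.12 0; 0 0 -0.15 0; 0 0 -0.15 0; 0 0 -0.15 0; 0 0 -0.15 0"

```text
t: 16.2
tcp_pos: [0.421, -0.3228, 0.1589]
tcp_rot: [0.722, 0.692, 0.0, -0.0]
wrist_force: [-0.5, -0.7, -1.3]
opening: 0.713
grasp_force: 45.7
```

```bash
python3 - <<'E'
from g import *
t=(.5086,.1027,-.098);c,n=np.cos(t[2]),np.sin(t[2])
lx,ly=.054,.035
X,Y=t[0]+c*lx-n*ly,t[1]+n*lx+c*ly
print(X,Y);go(X,Y,.16,t[2]+np.pi);go(X,Y,.16,t[2])
E
```

```text
0.5657654118155755 0.13224853113025536
shift [ 0.4608  0.1256 -0.0009] turn -1.5148 rows 12.1 q6 -0.84 t 16.2
shift [ 0.4608  0.1256 -0.0009] turn 1.6268 rows 13.0 q6 -0.84 t 16.2
```

Emit:
jog_arm:
  targets: "0.03 0.01 0 -0.12; 0.461 0.126 0 -1.515; 0.461 0.126 0 -1.515; 0.461 0.126 0 -1.515; 0.461 0.126 0 -1.515; 0.461 0.126 0 -1.515; 0.461 0.126 0 -1.515; 0.461 0.126 0 -1.515; 0.461 0.126 0 -1.515; 0.461 0.126 0 -1.515; 0.461 0.126 0 -1.515; 0.461 0.126 0 -1.515"

```text
t: 17.2
tcp_pos: [0.5663, 0.1353, 0.1577]
tcp_rot: [0.055, 0.998, 0.0, -0.001]
wrist_force: [-0.5, -1.5, -1.2]
opening: 0.718
grasp_force: 45.7
```

Emit:
jog_arm:
  targets: "0 0 0 0; 0 0 0 0; 0 0 0.03 0; 0 0 0.06 0; 0 0 0.08 0; 0 0 0.08 0; 0 0 0.08 0; 0 0 0.08 0"

```text
t: 17.87
tcp_pos: [0.5672, 0.1313, 0.0804]
tcp_rot: [0.06, 0.998, 0.0, 0.001]
wrist_force: [0.7, -0.1, -2.0]
opening: 0.713
grasp_force: 45.6
```

```bash
python3 g.py .5658 .1322 .017 3.044; python3 - <<'E'
from workcell import r
import cv2,numpy as np
a=r.snapshot("top")["pixels"][:,:,::-1];b=r.snapshot("scene")["pixels"][:,:,::-1]
cv2.imwrite("pics/d5.png",np.hstack([cv2.resize(a[125:240,155:293],(400,333)),cv2.resize(b[110:240,190:346],(400,333))]))
E
```

```text
shift [0.0015 0.0007 0.0634] turn -0.0217 rows 1.5 q6 -1.43 t 17.8667
```

View pics/d5.png

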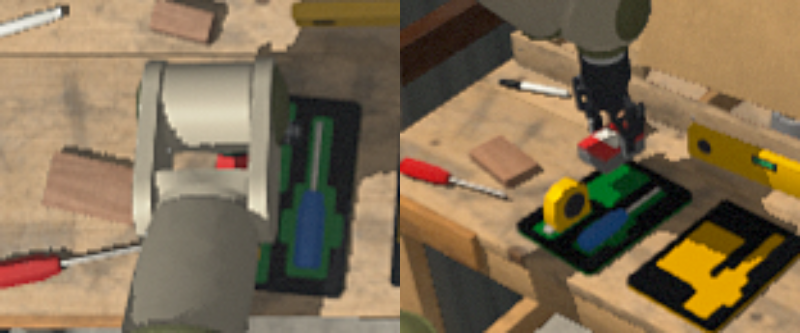

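Emit:
jog_arm:
  targets: "0.001 0.001 0.02 -0.02; 0.001 0.001 0.04 -0.02; 0.001 0.001 0.053 -0.02; 0.001 0.001 0.058 -0.02; 0.001 0.001 0.061 -0.02; 0.001 0.001 0.063 -0.02; 0.001 0.001 0.064 -0.02; 0.001 0.001 0.064 -0.02; 0.001 0.001 0.064 -0.02"

```text
t: 18.72
tcp_pos: [0.5663, 0.1331, 0.0169]
tcp_rot: [0.049, 0.999, 0.0, 0.001]
wrist_force: [-2.5, -0.7, 6.5]
opening: 0.718
grasp_force: 46.6
```

Emit:
jog_arm:
  targets: "0 0 0 0; 0 0 0 0; 0 0 0 0; 0 0 0 0"
  claw: 0.86

```text
t: 19.05
tcp_pos: [0.5658, 0.1332, 0.0154]
tcp_rot: [0.049, 0.999, 0.0, 0.0]
wrist_force: [-0.3, 0.1, -0.2]
opening: 0.855
grasp_force: 0.0
```

Emit:
jog_arm:
  targets: "0 0 -0.03 0; 0 0 -0.06 0; 0 0 -0.1 0; 0 0 -0.14 0; 0 0 -0.14 0; 0 0 -0.14 0"

```text
t: 19.55
tcp_pos: [0.5666, 0.1332, 0.1575]
tcp_rot: [0.049, 0.999, 0.0, 0.002]
wrist_force: [-0.6, 0.4, -0.7]
opening: 0.862
grasp_force: 0.0
```

```bash
python3 - <<'E'
from g import *
s=r.snapshot("top");I=s["pixels"].astype(int);R,G,B=I[...,0],I[...,1],I[...,2]
red=(R>1.9*G)&(R>60);m=comp(red,(165,217))
M=np.vstack([box(-8,8,8,98,-14,14),box(-16,16,8,98,-1,1)])+[0,0,.014]
p=fit(m,M,[.426,.354,.2],s);print(p)
p=p[0]
X,Y=p[0]-np.sin(p[2])*.048,p[1]+np.cos(p[2])*.048
print(X,Y);go(X,Y,.12,p[2]+np.pi/2+np.pi);go(X,Y,.12,p[2]+np.pi/2)
E
```

```text
(array([0.42643819, 0.35447288, 0.20940676]), np.float64(47.47450980392156), np.float32(230.0))
0.41645996870758595 0.40142428872315145
shift [0.1747 0.2524 0.0354] turn -1.878 rows 15.0 q6 -1.45 t 19.6
shift [0.1747 0.2524 0.0354] turn 1.2636 rows 10.1 q6 -1.45 t 19.6
```

Emit:
jog_arm:
  targets: "0.01 0.02 0 0.12; 0.175 0.252 0.036 1.264; 0.175 0.252 0.036 1.264; 0.175 0.252 0.036 1.264; 0.175 0.252 0.036 1.264; 0.175 0.252 0.036 1.264; 0.175 0.252 0.036 1.264; 0.175 0.252 0.036 1.264; 0.175 0.252 0.036 1.264; 0.175 0.252 0.036 1.264; 0.175 0.252 0.036 1.264; 0.175 0.252 0.036 1.264"
  claw: 0.75

```text
t: 20.6
tcp_pos: [0.4152, 0.401, 0.1175]
tcp_rot: [0.63, 0.776, -0.002, -0.001]
wrist_force: [0.4, -0.3, -0.0]
opening: 0.752
grasp_force: 0.0
```

Emit:
jog_arm:
  targets: "0 0 0 0; 0 0 0 0; 0 0 0 0; 0 0 0 0"

```text
t: 20.93
tcp_pos: [0.4163, 0.4008, 0.1191]
tcp_rot: [0.629, 0.777, -0.0, -0.0]
wrist_force: [-0.6, -0.4, 0.3]
opening: 0.751
grasp_force: 0.0
```

```bash
python3 g.py .4165 .4014 .006 1.775; python3 - <<'E'
from workcell import r
import cv2,numpy as np
a=r.snapshot("top")["pixels"][:,:,::-1]
cv2.imwrite("pics/d6.png",cv2.resize(a[125:240,140:290],None,fx=5,fy=5,interpolation=cv2.INTER_CUBIC))
E
```

```text
shift [0.0006 0.0004 0.1131] turn 0.0055 rows 2.7 q6 0.35 t 20.9333
```

View pics/d6.png

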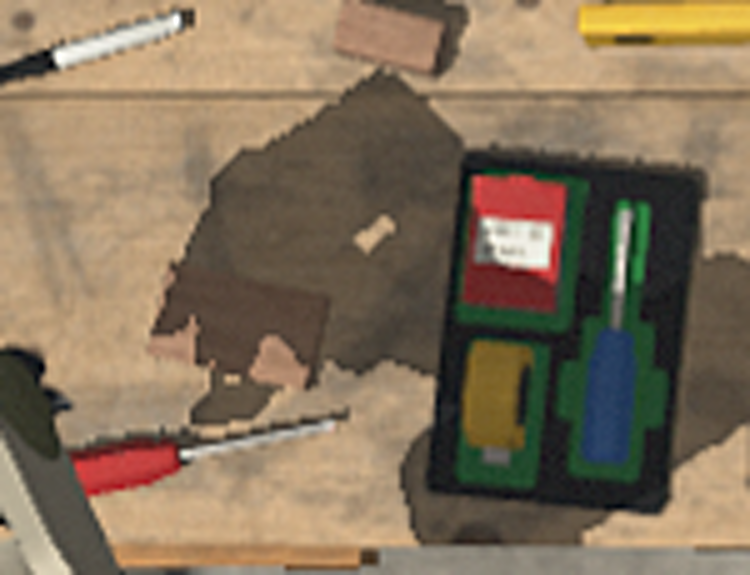

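Emit:
jog_arm:
  targets: "0 0 0.03 0; 0 0 0.06 0; 0 0 0.09 0; 0 0 0.113 0; 0 0 0.113 0; 0 0 0.113 0"

```text
t: 21.48
tcp_pos: [0.4161, 0.4008, 0.0061]
tcp_rot: [0.629, 0.777, -0.001, -0.0]
wrist_force: [-0.4, -0.2, 1.1]
opening: 0.753
grasp_force: 0.0
```

Emit:
jog_arm:
  targets: "0 0 0 0; 0 0 0 0; 0 0 0 0; 0 0 0 0; 0 0 0 0; 0 0 0 0; 0 0 0 0; 0 0 0 0"
  claw: 0

```text
t: 22.15
tcp_pos: [0.4168, 0.4015, 0.0083]
tcp_rot: [0.629, 0.777, 0.001, 0.001]
wrist_force: [-0.6, -1.7, 6.7]
opening: 0.344
grasp_force: 39.0
```

Emit:
jog_arm:
  targets: "0 0 -0.03 0; 0 0 -0.06 0; 0 0 -0.09 0; 0 0 -0.12 0; 0 0 -0.15 0; 0 0 -0.15 0; 0 0 -0.15 0; 0 0 -0.15 0"

```text
t: 22.82
tcp_pos: [0.4158, 0.4008, 0.1562]
tcp_rot: [0.629, 0.777, -0.0, -0.0]
wrist_force: [-0.6, -0.5, -0.6]
opening: 0.346
grasp_force: 40.2
```

```bash
python3 - <<'E'
from g import *
# recheck paint tray pose from a picture without arm shadow
s=r.snapshot("top");I=s["pixels"].astype(int);R,G,B=I[...,0],I[...,1],I[...,2]
yel=(R>150)&(R>B+100)&(G>B+70);w=np.zeros(yel.shape,bool);w[153:235,285:345]=1
p=fitpock(yel&w,POCK["paint"],[.509,-.11,-.07],s);print(p)
black=(I.max(2)<50)&w
w[:]=0;w[145:240,281:351]=1;m=cv2.morphologyEx((((I.max(2)<50)|yel)&w).astype(np.uint8),cv2.MORPH_CLOSE,np.ones((3,3)))
print(fit(comp(m,(316,190)),box(-116,116,-81,81,0,16),[.509,-.11,-.07],s))
t=p[0];c,n=np.cos(t[2]),np.sin(t[2]);lx,ly=-.048,-.037
X,Y=t[0]+c*lx-n*ly,t[1]+n*lx+c*ly
print(X,Y);go(X,Y,.156,t[2]+np.pi)
E
```

```text
(array([ 0.51086051, -0.11071906, -0.06372317]), np.float64(276.2039215686275), np.float32(1454.0))
(array([ 0.50960704, -0.10968652, -0.06593375]), np.float64(328.34901960784316), np.float32(2988.0))
0.46060177434498234 -0.1445873209651209
shift [-0.5427 -0.0692 -0.    ] turn -1.2981 rows 13.1 q6 0.35 t 22.8667
```

Emit:
jog_arm:
  targets: "-0.03 -0.004 0 -0.12; -0.542 -0.069 0 -1.3; -0.542 -0.069 0 -1.3; -0.542 -0.069 0 -1.3; -0.542 -0.069 0 -1.3; -0.542 -0.069 0 -1.3; -0.542 -0.069 0 -1.3; -0.542 -0.069 0 -1.3; -0.542 -0.069 0 -1.3; -0.542 -0.069 0 -1.3; -0.542 -0.069 0 -1.3; -0.542 -0.069 0 -1.3"

```text
t: 23.87
tcp_pos: [0.4519, -0.0299, 0.1555]
tcp_rot: [0.03, 1.0, 0.0, -0.001]
wrist_force: [1.6, 0.1, -1.6]
opening: 0.348
grasp_force: 40.2
```

Emit:
jog_arm:
  targets: "0 0 0 0; 0 0 0 0; 0 0 0 0"

```text
t: 24.12
tcp_pos: [0.4521, -0.0285, 0.1556]
tcp_rot: [0.033, 0.999, 0.0, -0.001]
wrist_force: [0.7, 1.9, -1.2]
opening: 0.346
grasp_force: 40.2
```

```bash
python3 g.py .4597 -.1437 .07 3.076
```

```text
shift [-0.0154 -0.1145  0.0855] turn -0.001 rows 3.4 q6 -1.83 t 24.1167
```

Emit:
jog_arm:
  targets: "-0.005 -0.038 0 0; -0.01 -0.076 0 0; -0.015 -0.114 0.02 0; -0.015 -0.114 0.055 0; -0.015 -0.114 0.085 0; -0.015 -0.114 0.085 0; -0.015 -0.114 0.085 0; -0.015 -0.114 0.085 0; -0.015 -0.114 0.085 0"

```text
t: 24.87
tcp_pos: [0.4612, -0.1432, 0.0731]
tcp_rot: [0.032, 0.999, -0.001, 0.001]
wrist_force: [-0.2, -0.4, -0.4]
opening: 0.346
grasp_force: 40.3
```

```bash
python3 g.py .4597 -.1437 .014 3.076; python3 - <<'E'
from workcell import r
import cv2,numpy as np
a=r.snapshot("top")["pixels"][:,:,::-1];b=r.snapshot("scene")["pixels"][:,:,::-1]
cv2.imwrite("pics/d7.png",np.hstack([cv2.resize(a[135:250,255:393],(400,333)),cv2.resize(b[150:280,250:406],(400,333))]))
E
```

```text
shift [ 0.0017 -0.0005  0.0591] turn 0.0021 rows 1.4 q6 -2.05 t 24.8667
```

View pics/d7.png

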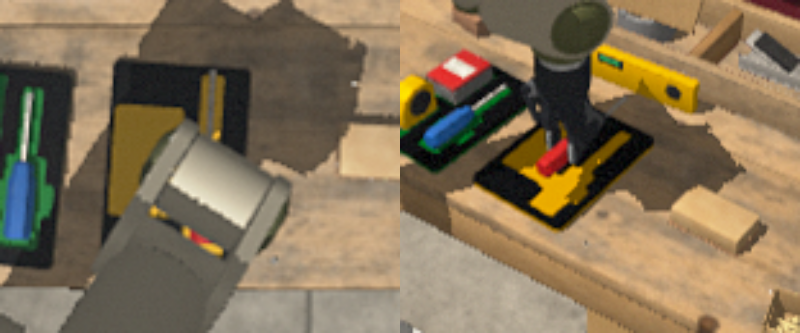

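Emit:
jog_arm:
  targets: "0.001 0 0.02 0; 0.001 0 0.04 0; 0.001 0 0.05 0; 0.001 0 0.055 0; 0.001 0 0.058 0; 0.001 0 0.06 0; 0.001 0 0.06 0; 0.001 0 0.06 0"

```text
t: 25.63
tcp_pos: [0.4594, -0.1434, 0.0141]
tcp_rot: [0.032, 0.999, -0.001, 0.001]
wrist_force: [-7.3, 3.0, 25.4]
opening: 0.344
grasp_force: 42.3
```

Contact at the expected height (25 N). Release and go for the sanding block.

Emit:
jog_arm:
  targets: "0 0 -0.001 0; 0 0 -0.001 0; 0 0 -0.001 0; 0 0 -0.001 0"
  claw: 0.45

```text
t: 25.97
tcp_pos: [0.4595, -0.1436, 0.0127]
tcp_rot: [0.032, 0.999, -0.0, 0.0]
wrist_force: [0.0, 0.6, -0.5]
opening: 0.448
grasp_force: 0.0
```

Emit:
jog_arm:
  targets: "0 0 -0.03 0; 0 0 -0.06 0; 0 0 -0.1 0; 0 0 -0.14 0; 0 0 -0.14 0; 0 0 -0.14 0"

```text
t: 26.47
tcp_pos: [0.46, -0.1438, 0.1542]
tcp_rot: [0.032, 0.999, -0.001, 0.002]
wrist_force: [-0.3, -0.2, -1.5]
opening: 0.452
grasp_force: 0.0
```

```bash
python3 - <<'E'
from g import *
s=r.snapshot("top");I=s["pixels"].astype(np.uint8)
# grabcut on the block
g=np.full(I.shape[:2],2,np.uint8);g[:]=0;g[170:206,362:416]=2;g[181:194,376:400]=1
b,f=np.zeros((1,65)),np.zeros((1,65))
cv2.grabCut(np.ascontiguousarray(I),g,None,b,f,6,cv2.GC_INIT_WITH_MASK)
m=comp((g==1)|(g==3),(388,187));ys,xs=np.nonzero(m);print(m.sum(),xs.min(),xs.max(),ys.min(),ys.max())
p=fit(m,box(-31.5,31.5,-56,56,26,30),[.5217,-.355,-.05],s);print(p);p=p[0]
a=I[:,:,::-1].copy();cv2.polylines(a,[np.int32(np.round(cv2.convexHull(np.float32(proj(world(box(-31.5,31.5,-56,56,0,30),p),s)))[:,0]))],True,(255,0,255),1)
cv2.imwrite("pics/d8.png",cv2.resize(a[135:250,255:425],None,fx=4.5,fy=4.5))
go(p[0],p[1],.16,p[2]+np.pi/2)
E
```

```text
567 372 404 178 196
(array([ 0.52165494, -0.35345151, -0.03428039]), np.float64(70.72549019607843), np.float32(567.0))
shift [-0.076  -0.2056 -0.0073] turn 1.5402 rows 12.3 q6 -2.06 t 26.5167
```

View pics/d8.png

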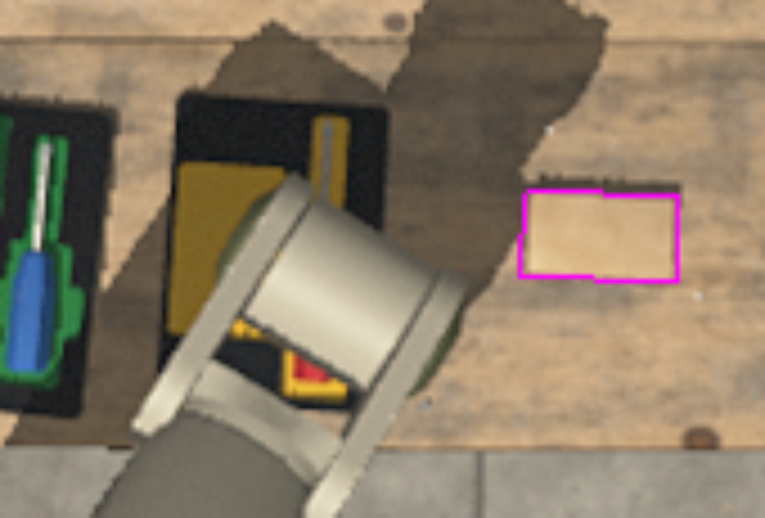

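Emit:
jog_arm:
  targets: "-0.005 -0.02 0 0.12; -0.076 -0.206 -0.007 1.54; -0.076 -0.206 -0.007 1.54; -0.076 -0.206 -0.007 1.54; -0.076 -0.206 -0.007 1.54; -0.076 -0.206 -0.007 1.54; -0.076 -0.206 -0.007 1.54; -0.076 -0.206 -0.007 1.54; -0.076 -0.206 -0.007 1.54; -0.076 -0.206 -0.007 1.54; -0.076 -0.206 -0.007 1.54; -0.076 -0.206 -0.007 1.54"
  claw: 1

```text
t: 27.52
tcp_pos: [0.5212, -0.3535, 0.157]
tcp_rot: [0.705, 0.709, 0.0, -0.002]
wrist_force: [0.4, -0.6, -0.9]
opening: 1.002
grasp_force: 0.0
```

Emit:
jog_arm:
  targets: "0 0 0 0; 0 0 0 0; 0 0 0 0; 0 0 0 0"

```text
t: 27.85
tcp_pos: [0.5216, -0.3538, 0.1587]
tcp_rot: [0.702, 0.712, 0.0, -0.001]
wrist_force: [-0.4, -0.9, -0.1]
opening: 1.0
grasp_force: 0.0
```

```bash
python3 g.py .5215 -.3535 .009 1.537
```

```text
shift [ 0.0002 -0.      0.1497] turn 0.0472 rows 3.6 q6 -0.8 t 27.85
```

Emit:
jog_arm:
  targets: "0 0 0.03 0.047; 0 0 0.06 0.047; 0 0 0.09 0.047; 0 0 0.12 0.047; 0 0 0.14 0.047; 0 0 0.15 0.047; 0 0 0.15 0.047; 0 0 0.15 0.047"

```text
t: 28.52
tcp_pos: [0.522, -0.3542, 0.01]
tcp_rot: [0.719, 0.695, 0.0, 0.0]
wrist_force: [-0.5, 0.4, -0.5]
opening: 0.998
grasp_force: 0.0
```

Emit:
jog_arm:
  targets: "0 0 0 0; 0 0 0 0; 0 0 0 0; 0 0 0 0; 0 0 0 0; 0 0 0 0"
  claw: 0

```text
t: 29.02
tcp_pos: [0.5223, -0.3545, 0.0112]
tcp_rot: [0.72, 0.694, -0.0, 0.001]
wrist_force: [-1.3, 1.2, 7.4]
opening: 0.726
grasp_force: 44.6
```

Emit:
jog_arm:
  targets: "0 0 -0.03 0; 0 0 -0.06 0; 0 0 -0.09 0; 0 0 -0.12 0; 0 0 -0.15 0; 0 0 -0.15 0; 0 0 -0.15 0; 0 0 -0.15 0"

```text
t: 29.68
tcp_pos: [0.5214, -0.3536, 0.1589]
tcp_rot: [0.72, 0.694, 0.0, -0.0]
wrist_force: [-0.1, 0.2, -2.1]
opening: 0.727
grasp_force: 44.8
```

```bash
python3 - <<'E'
from g import *
t=(.510,-.110,-.066);c,n=np.cos(t[2]),np.sin(t[2])
lx,ly=0,.035
X,Y=t[0]+c*lx-n*ly,t[1]+n*lx+c*ly
print(X,Y);go(X,Y,.16,t[2]+np.pi)
E
```

```text
0.5123083233052258 -0.07507620233252758
shift [ 0.278  -0.0191 -0.0009] turn -1.5408 rows 12.3 q6 -0.75 t 29.6833
```

Emit:
jog_arm:
  targets: "0.02 -0.001 0 -0.12; 0.278 -0.019 0 -1.541; 0.278 -0.019 0 -1.541; 0.278 -0.019 0 -1.541; 0.278 -0.019 0 -1.541; 0.278 -0.019 0 -1.541; 0.278 -0.019 0 -1.541; 0.278 -0.019 0 -1.541; 0.278 -0.019 0 -1.541; 0.278 -0.019 0 -1.541; 0.278 -0.019 0 -1.541; 0.278 -0.019 0 -1.541"

```text
t: 30.68
tcp_pos: [0.5121, -0.075, 0.158]
tcp_rot: [0.053, 0.999, 0.0, -0.001]
wrist_force: [-1.2, -0.0, -0.9]
opening: 0.723
grasp_force: 44.8
```

Emit:
jog_arm:
  targets: "0 0 0 0; 0 0 0 0; 0 0 0.03 0; 0 0 0.06 0; 0 0 0.08 0; 0 0 0.08 0; 0 0 0.08 0; 0 0 0.08 0"

```text
t: 31.35
tcp_pos: [0.5134, -0.0757, 0.0804]
tcp_rot: [0.057, 0.998, -0.0, 0.001]
wrist_force: [-0.3, -0.4, -0.3]
opening: 0.726
grasp_force: 44.7
```

```bash
python3 g.py .5123 -.0751 .017 3.076; python3 - <<'E'
from workcell import r
import cv2,numpy as np
a=r.snapshot("top")["pixels"][:,:,::-1];b=r.snapshot("scene")["pixels"][:,:,::-1]
cv2.imwrite("pics/d9.png",np.hstack([cv2.resize(a[135:250,255:393],(400,333)),cv2.resize(b[150:280,250:406],(400,333))]))
E
```

```text
shift [0.0012 0.0005 0.0634] turn -0.0479 rows 1.5 q6 -1.83 t 31.35
```

View pics/d9.png

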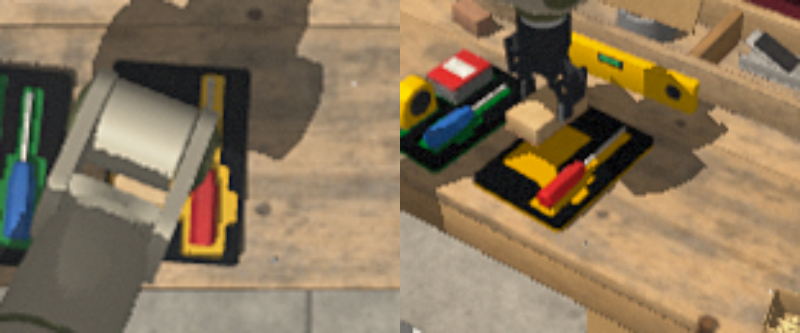

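Emit:
jog_arm:
  targets: "0.001 0 0.02 -0.048; 0.001 0 0.04 -0.048; 0.001 0 0.053 -0.048; 0.001 0 0.058 -0.048; 0.001 0 0.061 -0.048; 0.001 0 0.063 -0.048; 0.001 0 0.064 -0.048; 0.001 0 0.064 -0.048; 0.001 0 0.064 -0.048"

```text
t: 32.2
tcp_pos: [0.5123, -0.0755, 0.0172]
tcp_rot: [0.032, 0.999, -0.0, 0.001]
wrist_force: [-3.2, -0.0, 7.7]
opening: 0.728
grasp_force: 45.9
```

Emit:
jog_arm:
  targets: "0 0 0 0; 0 0 0 0; 0 0 0 0; 0 0 0 0"
  claw: 0.86

```text
t: 32.53
tcp_pos: [0.512, -0.0754, 0.0156]
tcp_rot: [0.032, 0.999, -0.0, 0.0]
wrist_force: [-0.2, 0.7, -0.1]
opening: 0.861
grasp_force: 0.0
```

Emit:
jog_arm:
  targets: "0 0 -0.03 0; 0 0 -0.06 0; 0 0 -0.1 0; 0 0 -0.14 0; 0 0 -0.16 0; 0 -0.04 -0.16 0; 0 -0.08 -0.16 0; 0 -0.12 -0.16 0; 0 -0.16 -0.16 0; 0 -0.2 -0.16 0; 0 -0.24 -0.16 0; 0 -0.28 -0.16 0"

```text
t: 33.53
tcp_pos: [0.4934, -0.3567, 0.1754]
tcp_rot: [0.032, 0.999, 0.0, -0.0]
wrist_force: [1.2, 0.1, 0.4]
opening: 0.858
grasp_force: 0.0
```

Emit:
jog_arm:
  targets: "0 0 0 0; 0 0 0 0; 0 0 0 0; 0 0 0 0"

```text
t: 33.87
tcp_pos: [0.4941, -0.3536, 0.1755]
tcp_rot: [0.031, 1.0, 0.0, -0.0]
wrist_force: [-0.5, -0.2, 0.7]
opening: 0.86
grasp_force: 0.0
```

```bash
python3 - <<'E'
from workcell import r
import cv2,numpy as np
a=r.snapshot("top")["pixels"][:,:,::-1]
cv2.imwrite("pics/d10.png",cv2.resize(a[125:245,140:350],None,fx=3.8,fy=3.8,interpolation=cv2.INTER_CUBIC))
E
```

```text
(no output)
```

View pics/d10.png

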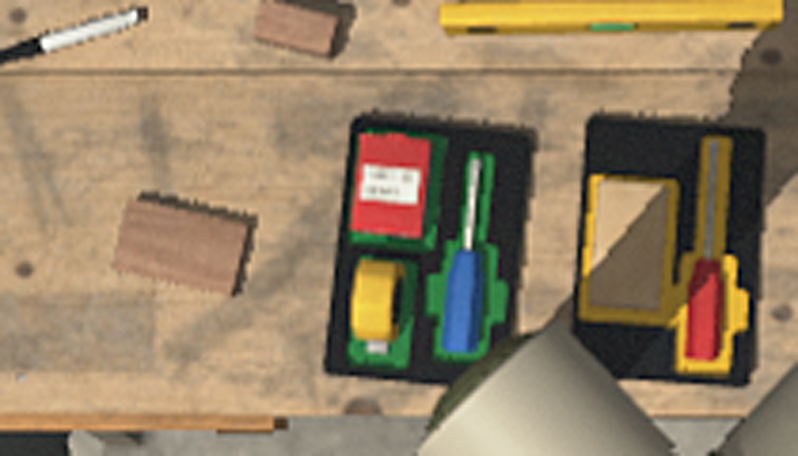

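```bash
python3 -c "
from workcell import r
print(r.close_job())"
```

```text
the job is handed in; nothing more can be done
None
```

Both kits are made up and the job is handed in at about 34 s. All five items are released in their own pockets, with contact felt at pocket-floor height, and I never moved the offcut or the screw carton.

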